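# Put the thermometer away on its tray, on the right rails

## Robot

A 6-joint arm with a two-finger parallel gripper is mounted at the origin on the work surface. World frame = base frame: x ahead of the robot, y to its left, z up, the work surface at z = 0. Lengths are in m, angles in rad, forces in N, time in s.
With the tool pointing down it reaches from about 0.275 to 1 m from the base axis. Payload 8.4 kg.
Tool frame: the origin (TCP) lies at the very end of the fingers, on their centre line; the grasp point (between the pads) lies 19 mm behind it; z points along the fingers, x is the direction in which the jaws open and shut, and the axes are right-handed (so a half turn about z gives the same grasp; the last joint's range is limited). The gripper opens to 85 mm and grips with 20 to 120 N. Pads are 22 mm wide; open, the fingers measure 114 mm over their backs; the gripper's body (76 mm by 85 mm) begins 54 mm behind the grasp point. The pads swing forward as they close: fully open they stand 13 mm farther back than shut.
Start: joints at [-1.109, 0.353, 1.633, -0, 1.155, -0.002], TCP at [0.28, -0.559, 0.231] pointing down, gripper open.
Joint ranges: [-2.63, 2.63], [-0.92, 2.1], [0.06, 2.66], [-1.3, 4.44], [0, 2.69], [-3.02, 3.02]. Speed limits (rad/s): [2.22, 2.22, 2.79, 3.14, 3.14, 3.14].

## Interface

Orientations are given as a 3x3 rotation matrix whose columns are the frame's x, y, z axes.
In Python, from rig import move_ptp, movel, set_joints, move_gripper, pause, solve_ik, observe, read_camera, IKError, job_done gives the robot as it stands. Calls block until the motion is done:
- move_ptp(position, orientation): joint-space move of the TCP to a pose.
- movel(position, rot=None, velocity=0.15): straight line of the TCP; rot=None keeps the orientation; velocity is the mean speed in m/s.
- set_joints(angles): joint-space move.
- move_gripper(opening, grip_force=None): finger opening in m; grip_force is the grip in N (None keeps the last); returns when the fingers have stopped.
- pause(seconds).
- solve_ik(position, orientation): joint angles nearest the present ones, or None.
- observe(): the state.
- read_camera(name): name is "side" or "top" or "wrist"; returns a dict with "frame" (400x640x3 uint8, red, green, blue), "range_z" (400x640 float32, m along the optical axis (not along the pixel's ray), 0 where there is no reading), "mtx" (3x3 intrinsics, pixels), "R" (3x3) and "t" (3): a world point X has camera coordinates R X + t; the wrist camera has in their place "tool_from_camera" (4x4, takes a point from camera to tool coordinates, whose origin is the TCP and whose axes are the tool frame's). Camera axes: x right, y down, z forward; pixel columns grow to the right and rows downward; lengths in m; the calibration is good to about 2 mm. A picture is of the moment at which its call begins: read the wrist's pose just before it.
A pose or a line that the arm cannot do raises IKError and nothing moves.
- job_done(): hands the job in, once; it reports no verdict.
The state is a dict: "time_s": time; "qpos": joint angles; "joint_velocities": joint speeds; "tau": joint torques, N m; "eef_pos": TCP position; "orientation": TCP orientation; "contact_force": force on the tool from outside, world axes, zero at the start; "wrist_torque": the same for the moment, N m; "finger_gap": finger opening in m.
Only numpy, scipy, OpenCV 4.12 (cv2) and the standard library are available. Lean on these libraries where they do the work, as an engineer would, in place of code of your own. Each camera call takes 0.05 s, during which the arm holds its last target. There are 200 camera calls.

## Task

Draw the steel tray out from under the low riser and lay the glass thermometer tube in the tray's V groove without dropping it. Then slide the tray, tube aboard and grip block to the front, fully home against the stops of the wall organizer, on the lowest pair of rails that clears whatever stands on the organizer's bottom shelf. Leave the pill box, beaker and tweezer where they are, and let go of everything.

Things in the scene. Friction and masses are not known exactly. Their poses are not given: they have to be found in the camera images.
- tray: Loose flat steel tray, plate 210 (own x) x 150 (own y) x 4 mm, 0.35 kg. Origin: centre of its underside; z up. Grip block at its -x end, back lip at its +x end, V groove between. It starts flat on the table, block end under the riser, back-lip end sticking out: the block cannot be gripped until the tray is drawn out along own +x by 130 to 150 mm and put down.
- grip_block (a point): Centre of the tray's grip block, 20 x 20 mm square, from the plate's top (4 mm above the tray's underside) up to 38 mm above the underside; 93 mm towards -x from the tray's origin. It stays outside the organizer, 63 mm in front of its front edge, when the tray is home.
- back_lip (a point): Centre of the tray's upright back lip: 8 mm thick (tray x), 100 mm wide (tray y), from 4 to 28 mm above the tray's underside; 99 mm towards +x from the tray's origin.
- groove (a point): Centre of the tube once seated in the tray's V groove: 30 mm towards +x from the tray's origin, 20.3 mm above its underside; groove along tray y. Two open 90 degree V saddles, each 10 mm wide, 35 mm either side of this point, 60 mm free between for the fingers; V bottom 9 mm, tops 22 mm above the underside, V 25 mm wide at the top. Out of reach once the tray is in the organizer.
- tube: Loose glass thermometer tube with steel end caps, plain cylinder of diameter 16 mm, 110 mm long along own y, 0.045 kg. Origin at its centre. At the start it lies level in the two V saddles of the tube rest, its axis 20.3 mm above the table.
- tube_rest: Fixed black rest on the table, plate 45 (x) x 100 (y) x 4 mm, with two V saddles like the tray's (35 mm either side of centre along y, tops 22 mm above the table). Origin: centre of its underside.
- organizer: Fixed black plastic tier organizer with aluminium ledges, 147 mm deep (x), 176 wide (y), 178 high, by a steel post (250 mm high) at its far left. Origin: middle of its front edge at table height; open front faces own -x, the tray goes in along own +x. Bottom shelf top 6 mm, clear top deck (underside 172 mm) from 45 mm behind the front edge back. Three pairs of ledge rails, tops 48, 90, 132 mm above the table; back open.
- low_pair (a point): Tray origin when fully home on the lowest rails: 30 mm behind the organizer's front edge, 48 mm above the table; axes as the organizer. The resting tray slides at 3 to 8 N. Each pair: ledges 16 mm wide, 5 thick, guides 158 mm apart and 11 mm up, flared to 176 mm at mouths that stick out 18 mm in front; rear uprights 135 mm behind the front edge stop the plate.
- mid_pair (a point): The same for the middle rails, 90 mm above the table, the same form.
- high_pair (a point): The same for the top rails, 132 mm above the table.
- bottom_shelf (a point): Middle of the top of the organizer's bottom shelf, where either the pill box or the beaker stands.
- riser: Fixed low bench riser, a grey board 210 mm wide (own y), 170 mm deep (own x), 8 mm thick, underside 50 mm and top 58 mm above the table, on two steel side legs (192 mm between them). Origin: middle of its open front edge at table height; it opens towards own -x, where the tray sticks out.
- side_tile: Fixed black tile 90 x 90 x 6 mm on the table on which the other of the pill box and beaker stands. Origin: centre of its underside.
- pill_box: Round blue closed pill box, diameter 60 mm, 28 mm high, loose. Origin: centre of its underside. To be left alone.
- beaker: Round clear acrylic beaker, diameter 56 mm, 62 mm high, loose. Origin: centre of its underside. To be left alone.
- tweezer: Stainless tweezer 110 x 12 x 6 mm lying on top of the riser, loose. To be left alone.
There are look-alikes about, which are no part of the job. There is more than one size of the tube; the job needs the largest.

How it is judged:
On the way:
1. the tube lies in the tray's groove, let go, with the tray still outside the organizer (x of tube in the frame of groove between -0.004 and 0.004 m and y of tube in the frame of groove between -0.02 and 0.02 m and z of tube in the frame of groove between -0.004 and 0.004 m and angle between the y axis of tube and the y axis of tray, either way round below 0.1 rad and contact force between the fingers and tube below 0.1 N and horizontal distance between tray and low_pair above 0.15 m), for 0.2 s.
At the end, for the whole second after the job is handed in: Tray on the lowest rails if the pill box is on the bottom shelf, the middle rails if the beaker is: block to the front, within 7 mm of the stops, 8 mm sideways, 4 mm in height, 0.08 rad. Tube in the groove within 4 mm (20 mm lengthwise, 0.1 rad). Both released, at rest (x of tube in the frame of groove between -0.004 and 0.004 m and y of tube in the frame of groove between -0.02 and 0.02 m and z of tube in the frame of groove between -0.004 and 0.004 m and angle between the y axis of tube and the y axis of tray, either way round below 0.1 rad and contact force between the fingers and tube below 0.1 N and ((horizontal distance between pill_box and bottom_shelf below 0.05 m and x of tray in the frame of low_pair between -0.007 and 0.004 m and y of tray in the frame of low_pair between -0.008 and 0.008 m and z of tray in the frame of low_pair between -0.004 and 0.005 m and angle between the x axis of tray and the x axis of low_pair, either way round below 0.08 rad and x of grip_block in the frame of low_pair below -0.05 m) or (horizontal distance between beaker and bottom_shelf below 0.05 m and x of tray in the frame of mid_pair between -0.007 and 0.004 m and y of tray in the frame of mid_pair between -0.008 and 0.008 m and z of tray in the frame of mid_pair between -0.004 and 0.005 m and angle between the x axis of tray and the x axis of mid_pair, either way round below 0.08 rad and x of grip_block in the frame of mid_pair below -0.05 m)) and linear speed of each of tray, tube below 0.02 m/s and contact force between the fingers and tray below 0.1 N); the robot touches nothing.
It fails at once if the pill box is moved more than 25 mm (distance of pill_box from where it was at the start of the episode above 0.025 m).
It fails at once if the beaker is moved more than 25 mm (distance of beaker from where it was at the start of the episode above 0.025 m).
It fails at once if the tweezer is moved more than 25 mm (distance of tweezer from where it was at the start of the episode above 0.025 m).
It fails at once if the glass tube falls freely (touching nothing, faster than 0.6 m/s) (contact force between tube and anything else below 0.01 N and linear speed of tube above 0.6 m/s).
It also fails if it takes over 72 s, if anything falls off the work surface, if the arm or the gripper's body presses on something with over 40 N, if the wrist force passes 120 N, or if a joint passes its speed limit or range.

## Working session

There is one attempt and no reset: what is moved stays moved. The work goes in short steps, each a Python script; the robot and the scene stay as the last script left them, time stands still between calls to the robot, and variables do not carry over. Pictures are saved under pics/ and viewed, about 8 in all and at most 12, crops included, and the job is handed in when it is done.

```bash
mkdir -p pics; ls
python3 - <<'E'
from rig import *
import cv2,numpy as np,pickle
o=observe();print(o['time_s'],o['eef_pos'],o['finger_gap'])
for n in ['top','side']:
    c=read_camera(n);pickle.dump(c,open(f'pics/{n}0.pkl','wb'))
    cv2.imwrite(f'pics/{n}0.png',c['frame'][:,:,::-1]);print(n,c['mtx'],c['R'],c['t'])
E
```

```text
pics
0.0 [ 0.27935296 -0.55855208  0.23054069] 0.08537565195462281
top [[394.94479394   0.         319.29026887]
 [  0.         394.94479394 200.38870157]
 [  0.           0.           1.        ]] [[ 0.0128813  -0.99990648  0.00459453]
 [-0.99350727 -0.01331803 -0.11298647]
 [ 0.1130371  -0.00310928 -0.9935859 ]] [-0.0455733   0.65733062  0.83608389]
side [[366.12215811   0.         331.95499491]
 [  0.         366.12215811 200.23050652]
 [  0.           0.           1.        ]] [[ 0.98631905 -0.16468487 -0.0073224 ]
 [-0.11478429 -0.65421994 -0.7475432 ]
 [ 0.1183186   0.7381566  -0.66417283]] [-0.63675152  0.10697828  0.81321437]
```

View pics/top0.png

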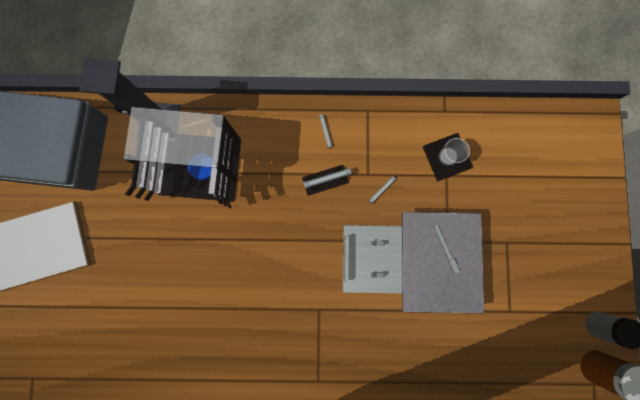

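View pics/side0.png

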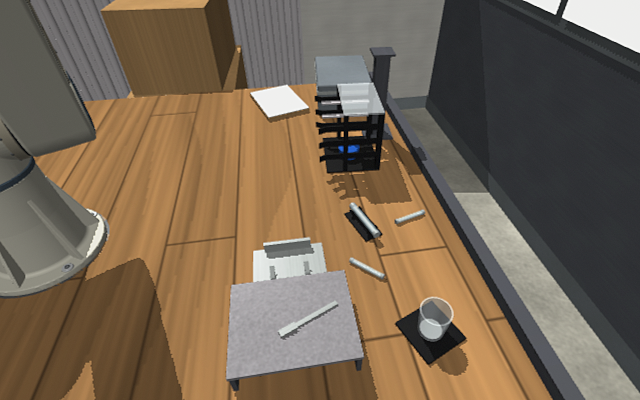

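Pill box (blue, top view ~(201,167)) stands on the bottom shelf, so the low rails are meant. The beaker is on the side tile at (453,150). Tubes are at (327,131), (327,179) and (383,189); the one at (327,179), on the black rest, fits. I'll measure them from depth and confirm with a crop.

```bash
cat > h.py <<'E'
import numpy as np,cv2,pickle
from rig import *
def cloud(c,T=None):
    z=c['range_z'];v,u=np.mgrid[0:400,0:640];K=c['mtx']
    P=np.stack([(u-K[0,2])/K[0,0]*z,(v-K[1,2])/K[1,1]*z,z],-1)
    if T is None: W=(P-c['t'])@c['R']
    else: W=P@T[:3,:3].T+T[:3,3]
    W[z<=0]=np.nan
    return W
def wrist():
    o=observe();c=read_camera('wrist');M=np.eye(4);M[:3,:3]=o['orientation'];M[:3,3]=o['eef_pos']
    return c,cloud(c,M@np.array(c['tool_from_camera']))
def down(a): # tool pointing down, jaw axis at world yaw a
    return np.array([[np.cos(a),np.sin(a),0],[np.sin(a),-np.cos(a),0],[0,0,-1.]])
def rect(P): return cv2.minAreaRect((P[:,:2]*1000).astype(np.float32))
def sel(W,x0,x1,y0,y1,z0,z1):
    return W[(W[...,0]>x0)&(W[...,0]<x1)&(W[...,1]>y0)&(W[...,1]<y1)&(W[...,2]>z0)&(W[...,2]<z1)]
def big(P,m,n):
    pass
E
python3 - <<'E'
from h import *
c=pickle.load(open('pics/top0.pkl','rb'));W=cloud(c)
def reg(u0,u1,v0,v1,z0,z1,name):
    S=W[v0:v1,u0:u1];m=((S[...,2]>z0)&(S[...,2]<z1)).astype(np.uint8)
    n,l,s,_=cv2.connectedComponentsWithStats(m);k=1+np.argmax(s[1:,4]);P=S[l==k]
    r=rect(P);print(name,len(P),'c',np.round(r[0]),'size',np.round(r[1]),'ang',round(r[2],1),'corners',np.round(cv2.boxPoints(r)).tolist(),'z',np.median(P[:,2]).round(4))
for p in [(327,131),(327,179),(383,189),(375,230),(349,255),(440,290),(220,120)]: print(p,W[p[1],p[0]].round(3))
reg(335,402,215,305,.001,.012,'trayplate')
reg(335,365,215,305,.018,.04,'lip')
reg(395,500,200,330,.05,.075,'riser')
reg(100,260,90,210,.16,.19,'deck')
reg(295,360,160,200,.015,.04,'tube')
reg(315,340,110,155,.006,.04,'tubeA');reg(365,400,172,206,.006,.04,'tubeB')
reg(420,475,130,185,.003,.009,'tile')
s=pickle.load(open('pics/side0.pkl','rb'))
a=cv2.resize(c['frame'][95:215,110:290],None,fx=4.4,fy=4.4,interpolation=cv2.INTER_CUBIC)
b=cv2.resize(c['frame'][100:210,290:410],None,fx=2.5,fy=2.5)
cv2.imwrite('pics/crop1.png',np.vstack([a[:,:,::-1]])[:528,:792])
b=cv2.resize(c['frame'][100:215,290:410],None,fx=5,fy=5);cv2.imwrite('pics/crop2.png',b[:,:,::-1])
E
```

```text
(327, 131) [ 0.823 -0.053  0.011]
(327, 179) [ 0.708 -0.054  0.028]
(383, 189) [ 0.689 -0.182  0.011]
(375, 230) [ 0.595 -0.165  0.004]
(349, 255) [ 0.538 -0.106  0.005]
(440, 290) [ 0.469 -0.294  0.056]
(220, 120) [0.793 0.154 0.176]
trayplate 3921 c [ 530. -150.] size [200. 151.] ang 0.5 corners [[429.0, -75.0], [431.0, -226.0], [631.0, -225.0], [629.0, -73.0]] z 0.0042
lip 183 c [531. -98.] size [98.  7.] ang 0.2 corners [[482.0, -95.0], [482.0, -102.0], [580.0, -102.0], [580.0, -95.0]] z 0.0284
riser 8024 c [ 528. -300.] size [171. 210.] ang 89.8 corners [[423.0, -385.0], [633.0, -386.0], [634.0, -215.0], [423.0, -214.0]] z 0.0585
deck 5239 c [780. 258.] size [221. 142.] ang 85.4 corners [[701.0, 154.0], [842.0, 142.0], [860.0, 363.0], [718.0, 374.0]] z 0.1779
tube 399 c [712. -54.] size [ 31. 110.] ang 18.4 corners [[679.0, -7.0], [714.0, -111.0], [744.0, -102.0], [709.0, 3.0]] z 0.0261
tubeA 160 c [824. -49.] size [79. 11.] ang 16.1 corners [[785.0, -55.0], [788.0, -66.0], [864.0, -44.0], [861.0, -33.0]] z 0.0106
tubeB 168 c [ 688. -180.] size [11. 79.] ang 45.5 corners [[656.0, -157.0], [712.0, -212.0], [720.0, -204.0], [664.0, -148.0]] z 0.0105
tile 851 c [ 768. -335.] size [98. 95.] ang 21.1 corners [[705.0, -308.0], [739.0, -397.0], [830.0, -362.0], [796.0, -273.0]] z 0.0062
```

View pics/crop2.png

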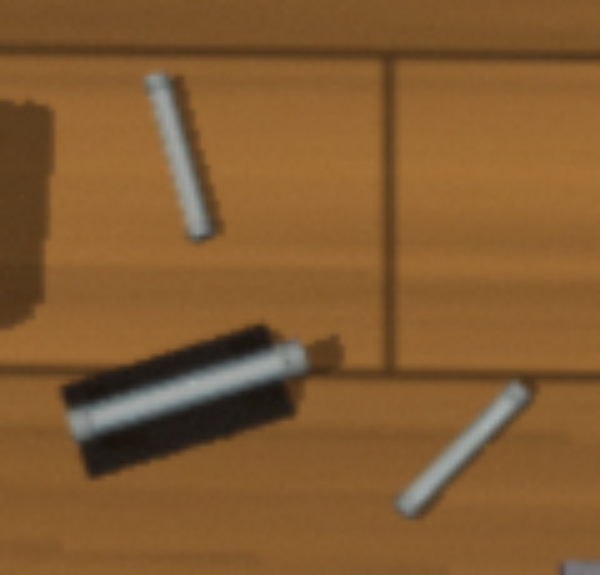

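View pics/crop1.png

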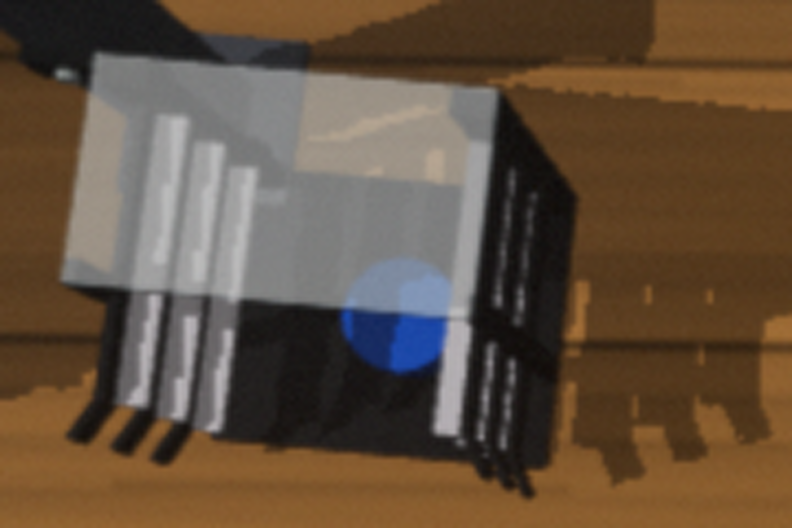

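The crop confirms it: only the tube on the rest, crop (85,425)–(305,355), is 110×16 mm; the other two measure 79×11 mm. Crop 1 shows the organizer yawed about -5°, with the pill box at (400,315). Next I draw the tray out by its lip.

Run:
```python
from h import *
c=pickle.load(open('pics/top0.pkl','rb'));W=cloud(c)
# organizer from deck corners
def ray(u,v,z):
    d=c['R'].T@np.linalg.inv(c['mtx'])@[u,v,1];o=-c['R'].T@c['t'];return o+d*(z-o[2])/d[2]
print('deck FL FR BR BL',[ray(u,v,.177)[:2].round(3).tolist() for u,v in [(124.1,159.8),(218,167.3),(223,115.5),(132,106.8)]])
print('shelf front FL/FR',[ray(u,v,.006)[:2].round(3).tolist() for u,v in [(110+215/4.4,95+437/4.4),(110+548/4.4,95+467/4.4)]])
S=W[160:200,295:360];P=S[S[...,2]>.0235];r=rect(P);q=P[:,:2].mean(0);_,_,V=np.linalg.svd(P[:,:2]-q,full_matrices=False);e=(P[:,:2]-q)@V[0]
print('tube',r,q,V[0],np.degrees(np.arctan2(V[0][1],V[0][0])),e.min(),e.max(),(q+V[0]*(e.min()+e.max())/2))
a=np.pi/2
for s in (1,-1):
    print(s,solve_ik([.531,-.0985,.2],down(s*a)))
o=observe();a=a if abs(solve_ik([.531,-.0985,.2],down(a))[5])<abs(solve_ik([.531,-.0985,.2],down(-a))[5]) else -a
move_gripper(.05,60)
move_ptp([.531,-.0985,.16],down(a))
movel([.531,-.0985,.010],velocity=.12)
print(observe()['contact_force'])
move_gripper(0.0,60);o=observe();print(o['finger_gap'],o['eef_pos'],o['contact_force'])
movel([.531,.0465,.010],velocity=.1)
o=observe();print(o['time_s'],o['finger_gap'],o['eef_pos'],o['contact_force'])
move_gripper(.05);movel([.531,.0465,.15],velocity=.2)
t=read_camera('top');pickle.dump(t,open('pics/top1.pkl','wb'));W=cloud(t)
wc,WW=wrist();pickle.dump((wc,WW),open('pics/w1.pkl','wb'))
m=sel(WW,.4,.66,-.2,.1,.025,.032);print('lip wrist',len(m));print(rect(m))
m=sel(WW,.4,.66,-.2,.1,.002,.007);print('plate',rect(m))
b=sel(W,.4,.66,-.2,.1,.034,.045);print('block top cam',rect(b) if len(b) else None)
print(observe()['time_s'])
cv2.imwrite('pics/w1.png',wc['frame'][:,:,::-1])
```

```text
deck FL FR BR BL [[0.714, 0.33], [0.702, 0.154], [0.802, 0.149], [0.816, 0.322]]
shelf front FL/FR [[0.671, 0.331], [0.657, 0.157]]
tube ((708.4332275390625, -55.18092346191406), (21.166492462158203, 110.38246154785156), 18.245512008666992) [ 0.71062383 -0.05300819] [ 0.31843951 -0.94794318] -71.4314205389013 -0.05377462539237221 0.056588435661978895 [ 0.71107184 -0.05434186]
1 [-1.86191747e-01  2.55534565e-01  1.84675788e+00 -4.44089210e-16
  1.03930020e+00 -1.75698807e+00]
-1 [-1.86191747e-01  2.55534565e-01  1.84675788e+00 -4.44089210e-16
  1.03930020e+00  1.38460458e+00]
[ 0.9238039   0.01033004 -0.34339743]
0.00697551354822375 [ 0.53128379 -0.09845246  0.01053435] [-0.96528089  0.78568123  6.10976517]
5.9167 0.006294134242688901 [0.53157907 0.04635697 0.01055858] [ 0.35707751 -1.09840379  5.68276273]
lip wrist 1403
((530.7367553710938, -53.47429656982422), (205.5438995361328, 99.92851257324219), 89.8244857788086)
plate ((530.4274291992188, -50.01548767089844), (259.0291442871094, 299.8907775878906), 0.003741444321349263)
block top cam ((531.992431640625, -146.52142333984375), (17.92835235595703, 19.529117584228516), 89.6921615600586)
7.35
```

View pics/w1.png

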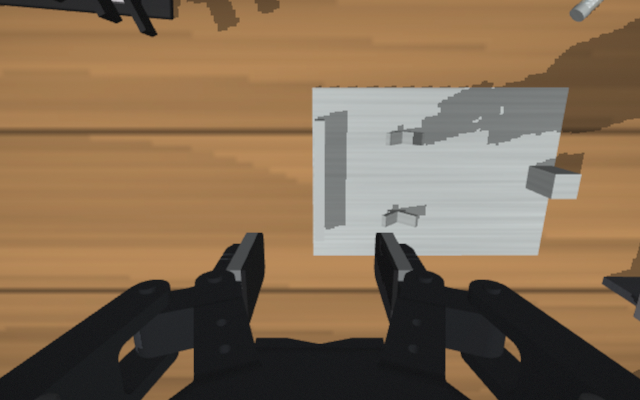

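Wrist view: the tray is fully drawn out (lip at (335,170), saddles (405,135)/(403,215), block (560,180)) and lies square. On to the tube.

```bash
cat > tube.py <<'E'
from h import *
wc,WW=pickle.load(open('pics/w1.pkl','rb'))
for s in (1,-1):
    m=sel(WW,.531+s*.035-.008,.531+s*.035+.008,-.045,0,.012,.0235);print('saddle',m[:,1].min(),m[:,1].max(),m[:,0].min(),m[:,0].max())
ang=np.radians(18.5)
J=[solve_ik([.709,-.0545,.16],down(ang+k)) for k in (0,np.pi)];print([None if j is None else j[5] for j in J])
k=0 if abs(J[0][5])<abs(J[1][5]) else np.pi
move_ptp([.709,-.0545,.16],down(ang+k))
wc,WW=wrist();pickle.dump((wc,WW),open('pics/w2.pkl','wb'))
P=sel(WW,.64,.78,-.13,.02,.0245,.032)
q=P[:,:2].mean(0);_,_,V=np.linalg.svd(P[:,:2]-q,full_matrices=False);d=V[0];e=(P[:,:2]-q)@d
ctr=q+d*(e.min()+e.max())/2;print(len(P),'ctr',ctr,'len',np.ptp(e),'ang',np.degrees(np.arctan2(d[1],d[0])),'zmax',np.percentile(P[:,2],99))
E
python3 tube.py
python3 - <<'E'
from h import *
print(observe()['time_s'],observe()['eef_pos'])
cv2.imwrite('pics/w2.png',pickle.load(open('pics/w2.pkl','rb'))[0]['frame'][:,:,::-1])
E
```

```text
saddle -0.038887493357023975 -0.007700547352073088 0.5612337141458176 0.571287773966198
saddle -0.03924250078345075 -0.00792166804847555 0.4909683340643327 0.5018291297712654
[np.float64(-0.4017133086528397), np.float64(2.739879344936954)]
2126 ctr [ 0.71216882 -0.0534377 ] len 0.11029435035091723 ang 108.25617120089424 zmax 0.030219853451621967
9.1833 [ 0.7087058  -0.0542498   0.15979617]
```

View pics/w2.png

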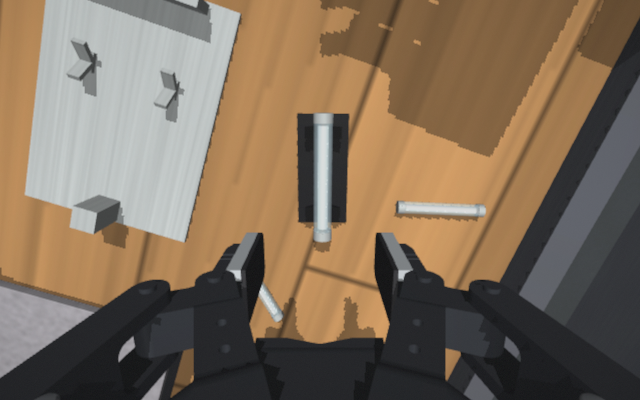

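The tube is confirmed at 110 mm long and centred between the fingers, with a slight lengthwise shift on the rest. I grasp it and carry it to the groove.

Run:
```python
from h import *
a=np.radians(18.3);x,y=.7115,-.0538
move_gripper(.045,25)
movel([x,y,.10],down(a));movel([x,y,.009],velocity=.08);print(observe()['contact_force'])
move_gripper(0,25);o=observe();print(o['finger_gap'],o['eef_pos'],o['contact_force'])
movel([x,y,.12],velocity=.12);o=observe();print('lifted',o['finger_gap'],o['time_s'])
gx,gy=.531,-.0235
move_ptp([gx,gy,.12],down(np.pi/2))
c=read_camera('side');wc,WW=wrist();pickle.dump((c,wc,WW),open('pics/p3.pkl','wb'))
P=sel(WW,.43,.63,-.06,.02,.10,.15)
print(len(P),P.min(0) if len(P) else 0,P.max(0) if len(P) else 0)
o=observe();print(o['time_s'],o['finger_gap'],o['eef_pos'])
cv2.imwrite('pics/p3.png',wc['frame'][:,:,::-1])
```

```text
[ 0.15636638 -0.59629512  0.43649291]
0.01492712675161972 [ 0.71155119 -0.05392951  0.00953056] [-1.7417027  -1.19574676  4.58206172]
lifted 0.014751348714067771 12.6833
9915 [ 0.47585016 -0.04506766  0.12383595] [ 0.57211316 -0.00294741  0.14999835]
13.9083 0.014793930202939858 [ 0.53183327 -0.02359031  0.11993989]
```

View pics/p3.png

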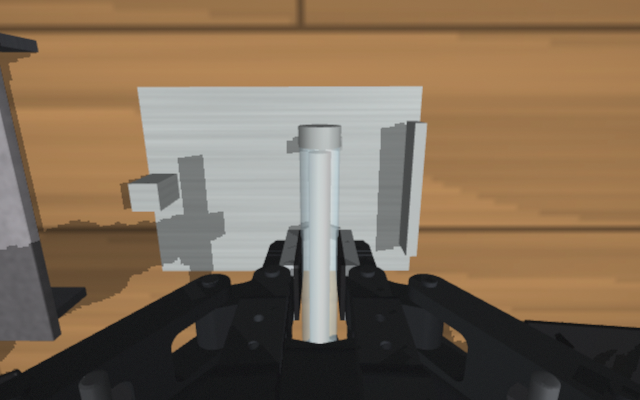

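The tube is held level and centred, about to be lowered in the saddles. Then I release, check, and look at the organizer from the front.

Run:
```python
from h import *
gx,gy=.531,-.0235
movel([gx,gy,.03],velocity=.1);movel([gx,gy,.0095],velocity=.03);o=observe();print(o['contact_force'],o['eef_pos'])
move_gripper(.04);pause(.3)
movel([gx,gy,.13],velocity=.15)
wc,WW=wrist();P=sel(WW,.45,.62,-.06,.02,.0245,.034)
q=P[:,:2].mean(0);_,_,V=np.linalg.svd(P[:,:2]-q,full_matrices=False);d=V[0];e=(P[:,:2]-q)@d
print('tube',q+d*(e.min()+e.max())/2,np.ptp(e),np.degrees(np.arctan2(d[1],d[0])),np.percentile(P[:,2],99))
b=sel(WW,.45,.62,-.2,-.11,.030,.044);print('block',rect(b) if len(b)>5 else 0)
move_ptp([.47,.245,.26],down(np.pi/2))
wc,WW=wrist();t=read_camera('top');pickle.dump((wc,WW,t),open('pics/w4.pkl','wb'))
print(observe()['time_s'])
W=cloud(t);b=sel(W,.4,.66,-.2,-.1,.034,.045);print('block top',rect(b))
P=sel(W,.45,.62,-.06,.02,.0245,.034);print('tube top',rect(P))
m=((WW[...,2]>.02)).astype(np.uint8)
im=wc['frame'][:,:,::-1].copy();cv2.imwrite('pics/w4.png',im)
for z in (.048,.059,.09,.101,.132,.143):
    P=sel(WW,.6,.8,.12,.36,z-.004,z+.004);print(z,len(P),P.min(0).round(3),P.max(0).round(3))
```

```text
[-3.22130779  3.48860545  9.30042353] [ 0.53076164 -0.02308998  0.00972031]
tube [ 0.53018857 -0.02272155] 0.1104703242940208 0.04536168321542986 0.030299046981993667
block ((531.905029296875, -145.6385955810547), (20.62343406677246, 21.682836532592773), 0.13177348673343658)
18.725
block top ((532.0463256835938, -146.61302185058594), (19.422607421875, 17.8913631439209), 0.4967210292816162)
tube top ((529.3286743164062, -21.518651962280273), (109.0605239868164, 19.736888885498047), 0.7870190143585205)
0.048 222 [0.659 0.172 0.044] [0.689 0.317 0.051]Traceback (most recent call last):
  File "<stdin>", line 18, in <module>
    return umr_minimum(a, axis, None, out, keepdims, initial, where)
ValueError: zero-size array to reduction operation minimum which has no identity
```

View pics/w4.png

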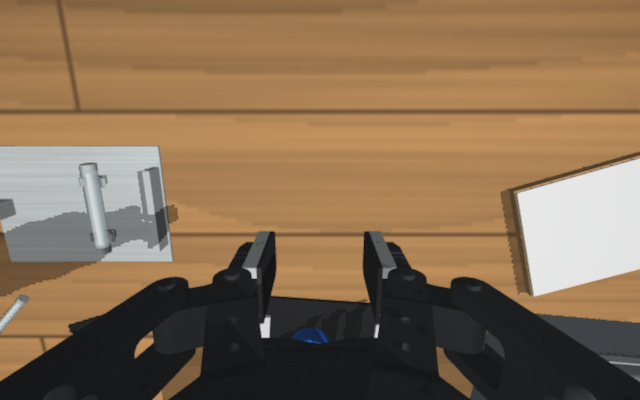

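The tube is seated (groove y error <1 mm). The organizer fell behind the fingers, so I look again with the wrist turned round.

Run:
```python
from h import *
move_ptp([.50,.245,.26],down(-np.pi/2))
wc,WW=wrist();pickle.dump((wc,WW),open('pics/w5.pkl','wb'))
print(observe()['time_s'])
cv2.imwrite('pics/w5.png',wc['frame'][:,:,::-1])
for z in (.048,.059,.09,.101,.132,.143):
    P=sel(WW,.6,.8,.12,.36,z-.004,z+.004)
    if len(P): print(z,len(P),P.min(0).round(3),P.max(0).round(3))
```

```text
21.4083
0.048 133 [0.638 0.157 0.044] [0.659 0.341 0.052]
0.059 165 [0.638 0.156 0.055] [0.657 0.343 0.062]
0.09 52 [0.638 0.156 0.086] [0.648 0.164 0.094]
0.101 73 [0.638 0.156 0.097] [0.645 0.163 0.104]
```

View pics/w5.png

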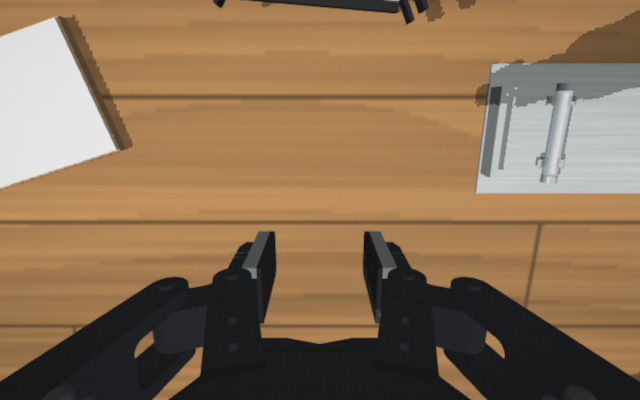

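Run:
```python
from h import *
wc,WW=pickle.load(open('pics/w5.pkl','rb'))
for n,(a,b) in {'L':(.3,.36),'R':(.14,.2)}.items():
    P=sel(WW,.62,.70,a,b,.040,.066);i=P[:,0]<P[:,0].min()+.003
    print(n,'tip',P[i].mean(0).round(4),P[i][:,1].min(),P[i][:,1].max())
dark=wc['frame'].max(-1)<60
m=dark&(WW[...,2]<.02)&(WW[...,0]>.64)&(WW[...,0]<.69)&(WW[...,1]>.17)&(WW[...,1]<.32)
P=WW[m];ys=np.arange(.175,.32,.01);F=np.array([(y,P[abs(P[:,1]-y)<.005,0].min()) for y in ys if (abs(P[:,1]-y)<.005).any()])
k=np.polyfit(F[:,0],F[:,1],1);print(F.round(4).tolist(),'yaw',-np.degrees(np.arctan(k[0])),'x at .245',np.polyval(k,.245))
c=pickle.load(open('pics/top0.pkl','rb'));W=cloud(c)
br=c['frame'].min(-1)>0
for z in (.048,.09,.132):
  for n,(a,b) in {'L':(.29,.345),'R':(.15,.2)}.items():
    P=sel(W[90:210,100:260],.62,.82,a,b,z-.003,z+.003)
    if len(P)>10: print(z,n,len(P),rect(P))
P=sel(W[90:210,100:260],.69,.85,.14,.345,.174,.182);print('deck',rect(P));
ys=np.arange(.165,.325,.01);F=np.array([(y,P[abs(P[:,1]-y)<.004,0].min()) for y in ys]);k=np.polyfit(F[:,0],F[:,1],1);print('deck front yaw',-np.degrees(np.arctan(k[0])),np.polyval(k,.245))
xs=np.arange(.715,.80,.01);F=np.array([(x,P[abs(P[:,0]-x)<.004,1].min()) for x in xs]);k=np.polyfit(F[:,0],F[:,1],1);print('deck right yaw',np.degrees(np.arctan(k[0])),np.polyval(k,.70))
```

```text
L tip [0.6535 0.3392 0.0541] 0.3374119895233787 0.34250942767621795
R tip [0.6392 0.1591 0.0542] 0.15635342371041205 0.16091897738477345
[[0.175, 0.6584], [0.185, 0.6586], [0.195, 0.6593], [0.205, 0.6604], [0.215, 0.6612], [0.225, 0.6623], [0.235, 0.6633], [0.245, 0.6633], [0.255, 0.664], [0.265, 0.6653], [0.275, 0.6662], [0.285, 0.6666], [0.295, 0.6673], [0.305, 0.668], [0.315, 0.669]] yaw -4.437837852839575 x at .245 0.6635564971997564
0.048 L 229 ((692.8128051757812, 318.3258361816406), (22.466224670410156, 87.246337890625), 78.493896484375)
0.048 R 77 ((716.2149658203125, 165.52056884765625), (25.104412078857422, 152.25253295898438), 88.10797119140625)
0.09 L 243 ((688.7346801757812, 319.4222412109375), (23.502004623413086, 80.65313720703125), 77.54175567626953)
0.09 R 101 ((717.4453735351562, 166.14332580566406), (26.44480323791504, 150.555419921875), 87.45692443847656)
0.132 L 230 ((685.1906127929688, 319.03662109375), (22.17392921447754, 71.932861328125), 76.66748809814453)
0.132 R 200 ((715.6134643554688, 166.23988342285156), (27.308805465698242, 152.05691528320312), 87.50438690185547)
deck ((775.8602294921875, 248.42935180664062), (197.0608673095703, 134.6886749267578), 85.41907501220703)
deck front yaw -4.41077892426498 0.7087315564241864
deck right yaw -4.809556058920019 0.15651923468297813
```

Organizer estimates agree: front-edge middle (0.6644, 0.2476), yaw -4.5°. Now I grip the block, lift and check for sag.

```bash
cat >> h.py <<'E'
def plate(W,org,yaw,z):
    # tray plate fit: points in tray-frame footprint, plane z
    R=np.array([[np.cos(yaw),-np.sin(yaw)],[np.sin(yaw),np.cos(yaw)]])
    L=(W[...,:2]-org)@R;Z=W[...,2]
    m=(abs(L[...,0])<.09)&(abs(L[...,1])<.07)&(abs(Z-z-.004)<.012)&~((abs(L[...,0]-.03)<.03)&(abs(L[...,1])<.06))
    A=np.c_[L[m],np.ones(m.sum())];z_=Z[m]
    for _ in range(4):
        k=np.linalg.lstsq(A,z_,rcond=None)[0];r=abs(A@k-z_)<.0025;A,z_=A[r],z_[r]
    return k,len(z_)
E
python3 - <<'E'
from h import *
x,y=.532,-.146;R=down(np.pi/2)
move_ptp([x,y,.13],R)
movel([x,y,.009],velocity=.12);print(observe()['contact_force'])
move_gripper(0,110);o=observe();print(o['finger_gap'],o['eef_pos'],o['contact_force'])
movel([x,y,.069],velocity=.05);o=observe();print(o['time_s'],o['finger_gap'],o['contact_force'],o['wrist_torque'],o['eef_pos'])
t=read_camera('top');W=cloud(t);pickle.dump(t,open('pics/top6.pkl','wb'))
print(plate(W,np.array([.531,-.053]),np.pi/2,.06))
P=sel(W,.45,.62,-.06,.02,.083,.094);print('tube top',rect(P),np.percentile(P[:,2],98))
cv2.imwrite('pics/top6.png',cv2.resize(t['frame'][170:330,250:490],None,fx=3,fy=3)[:,:,::-1])
E
```

```text
[0.70579182 1.11883504 0.43350772]
0.01821788372356243 [ 0.53253829 -0.14600429  0.01009805] [-1.9157805   1.15668335  7.02437129]
27.4667 0.01805567463993727 [ 0.28989805  0.51451695 -4.18010868] [-0.449853   -0.02025967  0.01257328] [ 0.53174984 -0.14593049  0.06865578]
(array([-0.0065018 ,  0.0023196 ,  0.06237042]), 2683)
tube top ((528.3735961914062, -24.437910079956055), (107.847900390625, 14.514359474182129), 0.8809640407562256) 0.08906426449911958
```

View pics/top6.png

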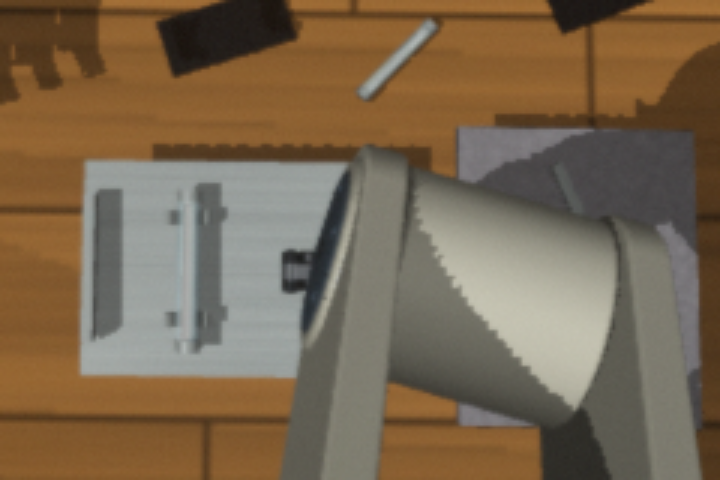

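The tray is held level (sag ~0.4°) with the tube seated in both saddles. I carry it round clear of the organizer, then insert.

```bash
cat >> h.py <<'E'
O=np.array([.6644,.2476]);YO=np.radians(-4.5);D=np.array([np.cos(YO),np.sin(YO)])
def at(s,z,lat=0): return [*(O+s*D+lat*np.array([-D[1],D[0]])),z]
E
python3 - <<'E'
from h import *
R=down(YO)
movel([.41,-.04,.075],R,velocity=.06);print(observe()['time_s'])
movel(at(-.25,.075),R,velocity=.12)
movel(at(-.25,.0635),velocity=.03)
o=observe();print(o['time_s'],o['eef_pos'],o['finger_gap'])
t=read_camera('top');W=cloud(t);pickle.dump(t,open('pics/top7.pkl','wb'))
org=np.array(at(-.157,0)[:2]);k,n=plate(W,org,YO,.0535);print(k,n)
Rm=np.array([[D[0],-D[1]],[D[1],D[0]]]);L=W.copy();L[...,:2]=(W[...,:2]-O)@Rm
P=L[(abs(L[...,1])<.12)&(L[...,0]>-.3)&(L[...,0]<-.03)&(abs(L[...,2]-.057)<.006)];print('plate in org frame',rect(P))
P=L[(abs(L[...,1])<.08)&(L[...,0]>-.07)&(L[...,0]<-.03)&(abs(L[...,2]-.081)<.004)];print('lip',rect(P))
P=L[(abs(L[...,1])<.09)&(L[...,0]>-.17)&(L[...,0]<-.08)&(abs(L[...,2]-.081)<.006)];print('tube',rect(P))
E
```

```text
30.3583
33.6 [0.41505469 0.26712756 0.06326431] 0.0181880355023902
[-0.00516891 -0.0014249   0.0566988 ] 3188
plate in org frame ((-157.23841857910156, -0.2213897705078125), (151.56600952148438, 210.3594512939453), 89.9993896484375)
lip ((-58.03340530395508, -0.01427459716796875), (7.8938140869140625, 99.29902648925781), 0.17357796430587769)
tube ((-125.0921630859375, 1.5387649536132812), (26.811355590820312, 110.60874938964844), 3.8422980308532715)
```

Well aligned (lateral <1 mm, yaw 0.2°). Inserting.

Run:
```python
from h import *
def st(n):
    o=observe();f=o['contact_force'];print(n,round(o['time_s'],1),o['eef_pos'].round(4),'F',f.round(1),'axial',round(float(f[:2]@D),1),'gap',round(o['finger_gap'],4));return f
f=st('pre')
movel(at(-.19,.0635),velocity=.06);st('in')
movel(at(-.12,.0635),velocity=.06);f0=st('in2')
z=.0635
while z>.0565:
    z-=.001;movel(at(-.12,z),velocity=.02);f=st('low')
    if abs(f[2]-f0[2])>2.5: break
s=-.12
if abs(f[0])<30:
  while s<-.058:
    step=.02 if s<-.085 else .004
    s+=step;movel(at(s,z),velocity=.05);f=st(f's{s:.3f}')
    if abs(f[:2]@D)>16: break
```

```text
pre 33.6 [0.4152 0.2672 0.0634] F [-0.8 -0.5 -4.7] axial -0.8 gap 0.0181
in 34.8 [0.4745 0.2624 0.0634] F [-0.1  0.9 -4.3] axial -0.2 gap 0.0182
in2 36.1 [0.5443 0.257  0.0634] F [-0.5  0.8 -5.2] axial -0.6 gap 0.0179
low 36.4 [0.5445 0.257  0.0625] F [ 0.  -0.6 -4.5] axial 0.1 gap 0.018
low 36.6 [0.5447 0.257  0.0615] F [-0.2 -0.  -5.1] axial -0.2 gap 0.0184
low 36.9 [0.5447 0.257  0.0604] F [-0.1 -0.6 -4.7] axial -0.1 gap 0.0183
low 37.1 [0.5447 0.257  0.0594] F [ 0.1  0.1 -5.1] axial 0.1 gap 0.0181
low 37.4 [0.5449 0.2571 0.0586] F [-1.6 -0.6 -3.8] axial -1.5 gap 0.0184
low 37.6 [0.545  0.2571 0.0579] F [-1.7  0.3  2.2] axial -1.8 gap 0.0181
s-0.100 38.2 [0.5655 0.2556 0.0578] F [ 2.3 -0.4  1.4] axial 2.3 gap 0.018
s-0.080 38.7 [0.5843 0.254  0.0579] F [-4.2  0.8  7.1] axial -4.2 gap 0.0181
s-0.076 39.0 [0.5875 0.2537 0.0579] F [-7.8  0.4  9.1] axial -7.9 gap 0.0182
s-0.072 39.2 [0.5913 0.2533 0.058 ] F [-8.9  1.   9.4] axial -8.9 gap 0.018
s-0.068 39.5 [0.5952 0.2531 0.058 ] F [-8.2 -0.3 11.1] axial -8.1 gap 0.0179
s-0.064 39.7 [0.5992 0.2527 0.058 ] F [-8.7  0.5 10.8] axial -8.7 gap 0.0183
s-0.060 40.0 [0.601  0.2525 0.0579] F [-18.8   1.3  17.6] axial -18.8 gap 0.0181
```

Contact with the stop felt at s≈-62 mm, as expected. Releasing, withdrawing and checking.

Run:
```python
from h import *
move_gripper(.05);pause(.3);o=observe();print(o['contact_force'],o['eef_pos'])
p=o['eef_pos'];movel([p[0],p[1],.22],velocity=.12)
movel([.40,.12,.30],velocity=.2)
t=read_camera('top');sd=read_camera('side');W=cloud(t)
Rm=np.array([[D[0],-D[1]],[D[1],D[0]]]);L=W.copy();L[...,:2]=(W[...,:2]-O)@Rm
P=L[(abs(L[...,1])<.03)&(L[...,0]>-.09)&(L[...,0]<-.03)&(abs(L[...,2]-.086)<.004)];print('block',rect(P),np.median(P[:,2]))
P=L[(abs(L[...,1])<.073)&(L[...,0]>-.1)&(L[...,0]<.035)&(abs(L[...,2]-.052)<.005)];print('plate',P.min(0),P.max(0),np.median(P[:,2]))
P=L[(abs(L[...,1])<.075)&(L[...,0]>-.1)&(L[...,0]<-.03)&(abs(L[...,2]-.052)<.005)]
F=np.array([(y,P[abs(P[:,1]-y)<.004,0].min()) for y in np.arange(-.065,.07,.01) if (abs(P[:,1]-y)<.004).any()]);print('front edge',np.polyfit(F[:,0],F[:,1],1))
print(observe()['time_s'])
a=cv2.resize(t['frame'][95:215,110:260],None,fx=4,fy=4);b=cv2.resize(sd['frame'][40:190,290:400],None,fx=3,fy=3.2)
b=cv2.resize(b,(200,480));cv2.imwrite('pics/fin.png',np.hstack([a,b])[:,:,::-1])
```

```text
[ 0.13164628 -0.14383448 -0.53431259] [0.60464474 0.2522586  0.05744579]
block ((-63.936607360839844, -0.675023078918457), (19.332447052001953, 21.290388107299805), 2.4418094158172607) 0.08590179408210266
plate [-0.07556236 -0.07271504  0.0473182 ] [0.03496317 0.07299747 0.0568067 ] 0.05194438097753809
front edge [-0.0012554  -0.07505094]
43.7167
```

View pics/fin.png

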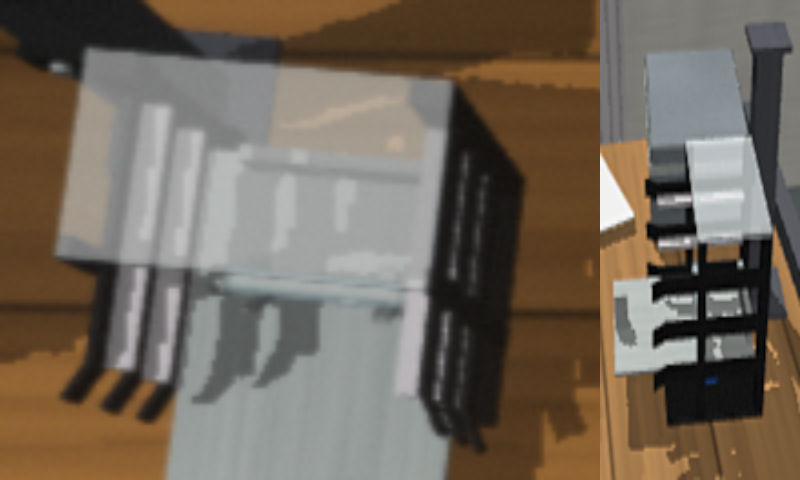

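Tray home: front edge at -75.05 mm (nominal -75), plate top 52 mm, yaw ~0.07°. Tube visible across the groove at (310,288). One ray check on it, then hand in.

Run:
```python
from h import *
c=pickle.load(open('pics/top0.pkl','rb'))
for u,v in [(110+215/4,95+280/4),(110+310/4,95+288/4),(110+405/4,95+297/4)]:
    d=c['R'].T@np.linalg.inv(c['mtx'])@[u,v,1];o=-c['R'].T@c['t'];p=(o+d*(.074-o[2])/d[2])[:2]-O
    print('tube in org frame (want x .060)',round(p@D,4),round(p@[-D[1],D[0]],4))
job_done()
```

```text
tube in org frame (want x .060) 0.0569 0.0534
tube in org frame (want x .060) 0.0573 0.0024
tube in org frame (want x .060) 0.0571 -0.0486
the job is handed in; nothing more can be done
```

The tray is home on the lowest rails, because the pill box stands on the bottom shelf. The 110 mm tube lies in its groove, everything is let go, and I handed the job in at about 44 s of 72 s.

I drew the tray out 145 mm by its back lip and moved the tube from the rest to the groove. I then gripped the block, carried the tray round clear of the organizer and slid it in until the stops pushed back with about 19 N.

Last checks:
- **Tray:** the front edge is at -75.05 mm against a nominal -75, and the plate top is at 52 mm, as it should be. Yaw error is about 0.1° and sideways error under 1 mm.
- **Tube, before insertion:** in the groove within 1 mm.
- **Tube, at the end:** a hand-picked pixel ray, partly through the clear deck, gave it parallel to the groove and centred. It read about 3 mm short of nominal, which disagrees slightly with the earlier check. I put that down to the tube's lit near side, pixel size and calibration; it is still inside the 4 mm limit.
- **Other objects:** I did not re-measure the pill box, beaker or tweezer. No unexpected contact force showed in the readings.

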